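Change the spacer sleeves in a lab mixer's drive box

ROBOT

A 6-joint arm with a two-finger parallel gripper is mounted at the origin on the work surface. World frame = base frame: x ahead of the robot, y to its left, z up, the work surface at z = 0. Lengths are in m, angles in rad, forces in N, time in s.
With the tool pointing down it reaches from about 0.35 to 1 m from the base axis. Payload 7.1 kg.
Tool frame: the origin (TCP) lies between the finger pads; the fingertips stand 22 mm ahead of it and the grasp point (between the pads) lies 3 mm ahead of it; x points along the fingers, y is the direction in which the jaws open and shut, and the axes are right-handed (so a half turn about x gives the same grasp; the last joint's range is limited). The gripper opens to 85 mm and grips with 20 to 120 N. Pads are 22 mm wide; open, the fingers measure 114 mm over their backs; the gripper's body (76 mm by 85 mm) begins 54 mm behind the grasp point. The pads swing forward as they close: fully open they stand 13 mm farther back than shut.
Start: joints at [-1.354, 0.423, 1.63, -0, 1.089, -0.019], TCP at [0.146, -0.608, 0.253] pointing down, gripper open.
Joint ranges: [-3, 3], [-0.9, 2.11], [0.09, 2.58], [-1.31, 4.45], [0.11, 2.69], [-2.54, 2.54]. Speed limits (rad/s): [2.39, 2.39, 3.01, 3.14, 3.14, 3.14].

INTERFACE

Orientations are given as a rotation vector (axis times angle).
In Python, from rig import manip gives the robot as it stands. The module is installed in compiled form; this text tells all that it offers. Calls block until the motion is done:
- manip.move_to(position, orientation): joint-space move of the TCP to a pose.
- manip.servo_line(position, orientation=None, rate=0.15): straight line of the TCP; orientation=None keeps the orientation; rate is the mean speed in m/s.
- manip.set_joints(angles): joint-space move.
- manip.command_gripper(opening, f_grip=None): finger opening in m; f_grip is the grip in N (None keeps the last); returns when the fingers have stopped.
- manip.hold(seconds).
- manip.solve_ik(position, orientation): joint angles nearest the present ones, or None.
- manip.camera(name): name is "scene" or "top" or "wrist"; returns a dict with "image" (384x512x3 uint8, red, green, blue), "fx", "fy", "cx", "cy" (pixels), "k1" (the pictures are not rectified: a ray, as slopes to the right and down, at radius r is drawn at 1 + k1 r^2 times it, then the intrinsics apply), "cam_to_world" (4x4, takes a point from camera to world coordinates); the wrist camera has in their place "mount" (4x4, takes a point from camera to tool coordinates, whose origin is the TCP and whose axes are the tool frame's). Camera axes: x right, y down, z forward; pixel columns grow to the right and rows downward; lengths in m; the calibration is good to about 2 mm. A picture is of the moment at which its call begins: read the wrist's pose just before it. There is no depth.
A pose or a line that the arm cannot do raises manip.IKError and nothing moves.
- manip.sign_off(): hands the job in, once; it reports no verdict.
Readings, each from a call of its own:
- manip.get_time(): time.
- manip.get_joint_positions(): joint angles.
- manip.get_joint_vel(): joint speeds.
- manip.get_tau(): joint torques, N m.
- manip.get_position(): TCP position.
- manip.get_ee_rot(): TCP orientation.
- manip.get_contact_force(): force on the tool from outside, world axes, zero at the start.
- manip.get_torque(): the same for the moment, N m.
- manip.get_width(): finger opening in m.
Only numpy, scipy, OpenCV 4.12 (cv2) and the standard library are available. Lean on these libraries where they do the work, as an engineer would, in place of code of your own. Each camera call takes 0.05 s, during which the arm holds its last target. There are 200 camera calls.

TASK

Change the spacer sleeves in the mixer's drive box: lift the cover plate off its two pins and lay it right way up on the dark mat, throw every worn black sleeve that you find on the shafts into the yellow waste bin, and slide one white sleeve of the matching 20 mm bore fully down over each of the three shafts. Only when all three are on, seat the cover back over both pins so that it lies flat on the box (either way round). Leave the white sleeves of the other bores on the bench, and do not knock over or push away the jar, the dish or the beaker.

Things in the scene. Friction and masses are not known exactly. Their poses are not given: they have to be found in the camera images.
- drivebox: fixed white open-topped box, 204 mm (own x) by 128 mm (own y), rim 62 mm high; origin at the centre of its underside, on the bench. Side walls 6 mm, end walls 18 mm thick, inner floor 10 mm above the origin. Mid-way on each end wall's rim (own x = +92, -92 mm) stands a steel pin, 8 mm diameter, 12 mm tall, tapered tip. Inside, in a row along own x at -55, 0, +55 mm, three upright shafts
- shaft0 (a point): foot of shaft 0, on its axis, on the box's inner floor (10 mm above the bench); the steel shaft (16 mm diameter, tapered tip) rises 42 mm from it; axes as the box's
- shaft1 (a point): foot of shaft 1, on its axis, on the box's inner floor (10 mm above the bench); the steel shaft (16 mm diameter, tapered tip) rises 42 mm from it; axes as the box's
- shaft2 (a point): foot of shaft 2, on its axis, on the box's inner floor (10 mm above the bench); the steel shaft (16 mm diameter, tapered tip) rises 42 mm from it; axes as the box's
- cover: loose aluminium plate, 204 mm (own x) by 128 mm by 6 mm, about 0.3 kg, 12 mm holes at own x = +92, -92 mm; origin at the centre of the plate's underside. On top a black bar handle along own x, 90 mm long, 14 mm wide, from 20 to 34 mm above the origin, on posts at own x = +38, -38 mm. It starts on the box, holes over the pins, underside at 62 mm, held by its weight; works either way round
- mat: fixed dark rubber mat on the bench, 240 mm (own x) by 150 mm (own y), 4 mm thick; origin at the centre of its underside
- bin: fixed round open yellow waste bin on the bench, 132 mm outside diameter at the rim and 116 mm at the foot, wall 4 mm, 75 mm tall; origin at the centre of its underside
- new0: loose white plastic sleeve (ring) with 20 mm bore, a matching one for the shafts; 36 mm outside diameter, 28 mm tall, origin at the centre of its underside, z along its axis; stands upright on the green bench
- new1: loose white plastic sleeve (ring) with 20 mm bore, a matching one for the shafts; 36 mm outside diameter, 28 mm tall, origin at the centre of its underside, z along its axis; stands upright on the green bench
- new2: loose white plastic sleeve (ring) with 20 mm bore, a matching one for the shafts; 36 mm outside diameter, 28 mm tall, origin at the centre of its underside, z along its axis; stands upright on the green bench
- narrow: loose white look-alike sleeve with a bore of only 13 mm, wrong; 36 mm outside diameter, 28 mm tall, origin at the centre of its underside, z along its axis; stands upright on the green bench
- wide: loose white look-alike sleeve with a bore of 28 mm, wrong; 36 mm outside diameter, 28 mm tall, origin at the centre of its underside, z along its axis; stands upright on the green bench
- worn0: worn black plastic sleeve on shaft 0, 36 mm outside diameter, 20 mm bore, 28 mm tall, origin at the centre of its underside; one to three of the worn ones are there, the others are absent and their shafts empty
- worn1: worn black plastic sleeve on shaft 1, 36 mm outside diameter, 20 mm bore, 28 mm tall, origin at the centre of its underside; one to three of the worn ones are there, the others are absent and their shafts empty
- worn2: worn black plastic sleeve on shaft 2, 36 mm outside diameter, 20 mm bore, 28 mm tall, origin at the centre of its underside; one to three of the worn ones are there, the others are absent and their shafts empty
- jar: bystander: small jar with orange cap, 52 mm diameter, 60 mm tall, origin at the centre of its underside
- dish: bystander: closed clear dish, 64 mm diameter, 14 mm tall, origin at the centre of its underside
- beaker: bystander: glass beaker, 64 mm diameter, 75 mm tall, origin at the centre of its underside
There are look-alikes about, which are no part of the job. What is shaped like the new2 but orange is not meant. Leave any orange look-alike of the new1 alone.

How it is judged:
By the outcome, as a careful person would: the job done as asked, in the order asked, and still so for the second after the job is handed in, with the robot touching nothing.
Of worn0, worn1, worn2 only 1 to 3 are there at a start; the rules pass over those that are not, and their reading is None.
At some moment in a run one of new0, new1, new2 may be knocked a few centimetres aside while the robot is not near it.
It also fails if it takes over 210 s, if anything falls off the work surface, if the arm or the gripper's body presses on something with over 40 N, if the wrist force passes 120 N, or if a joint passes its speed limit or range.

## Working session

There is one attempt and no reset: what is moved stays moved. The work goes in short steps, each a Python script; the robot and the scene stay as the last script left them, time stands still between calls to the robot, and variables do not carry over. Pictures are saved under pics/ and viewed, about 12 in all and at most 16, crops included, and the job is handed in when it is done.

```bash
mkdir -p pics; ls; cat > h.py <<'E'
import numpy as np, cv2
from rig import manip as m
from scipy.spatial.transform import Rotation as R
def rgb(c): return c["image"]
def save(n,im,s=1.0): cv2.imwrite("pics/"+n+".png",cv2.resize(im[:,:,::-1],None,fx=s,fy=s,interpolation=cv2.INTER_CUBIC))
def shot(name):
    T=None
    if name=="wrist":
        p=np.array(m.get_position()); q=R.from_rotvec(m.get_ee_rot()).as_matrix()
        T=np.eye(4); T[:3,:3]=q; T[:3,3]=p
    c=m.camera(name)
    c["T"]=T@np.array(c["mount"]) if name=="wrist" else np.array(c["cam_to_world"])
    return c
def ray(c,uv):
    K=np.array([[c["fx"],0,c["cx"]],[0,c["fy"],c["cy"]],[0,0,1]])
    d=np.array([(uv[0]-c["cx"])/c["fx"],(uv[1]-c["cy"])/c["fy"]]); x=d.copy()
    for _ in range(30): x=d/(1+c["k1"]*(x@x))
    return c["T"][:3,3],c["T"][:3,:3]@np.array([x[0],x[1],1])
def onplane(c,uv,z):
    o,d=ray(c,uv); return (o+d*(z-o[2])/d[2])
def proj(c,P):
    q=np.linalg.inv(c["T"])@np.append(P,1); x=q[:2]/q[2]; x=x*(1+c["k1"]*(x@x))
    return np.array([c["fx"]*x[0]+c["cx"],c["fy"]*x[1]+c["cy"]])
def down(yaw):
    # tool x down; tool y (jaw) at angle yaw in world xy
    y=np.array([np.cos(yaw),np.sin(yaw),0]); x=np.array([0,0,-1.]); z=np.cross(x,y)
    return R.from_matrix(np.c_[x,y,z]).as_rotvec()
E
python3 - <<'E'
from h import *
for n in("top","scene"):
    c=shot(n); save(n+"0",rgb(c),1.5); print(n,c["fx"],c["cx"],c["cy"],c["k1"],c["T"].round(3))
q=R.from_rotvec(m.get_ee_rot()).as_matrix(); print(q.round(2)); c=shot("wrist"); print(np.array(c["mount"]).round(3),c["fx"],c["k1"])
E
```

```text
pics
top 390.41588730571686 259.1023307171242 191.0893512999757 -0.05603587921827375 [[ 0.013 -0.998  0.067  0.494]
 [-1.    -0.012  0.025 -0.006]
 [-0.025 -0.067 -0.997  1.095]
 [ 0.     0.     0.     1.   ]]
scene 470.1361618111841 254.13787385311971 187.25385391075832 -0.07178439364123528 [[ 0.101  0.775 -0.623  1.337]
 [ 0.995 -0.068  0.076 -0.1  ]
 [ 0.017 -0.628 -0.778  1.014]
 [ 0.     0.     0.     1.   ]]
[[-0.    0.23 -0.97]
 [ 0.   -0.97 -0.23]
 [-1.   -0.   -0.  ]]
[[-0.    -0.303  0.953 -0.12 ]
 [ 1.    -0.001 -0.    -0.   ]
 [ 0.001  0.953  0.303 -0.077]
 [ 0.     0.     0.     1.   ]] 266.39082240495 -0.02547323928953996
```

View pics/top0.png

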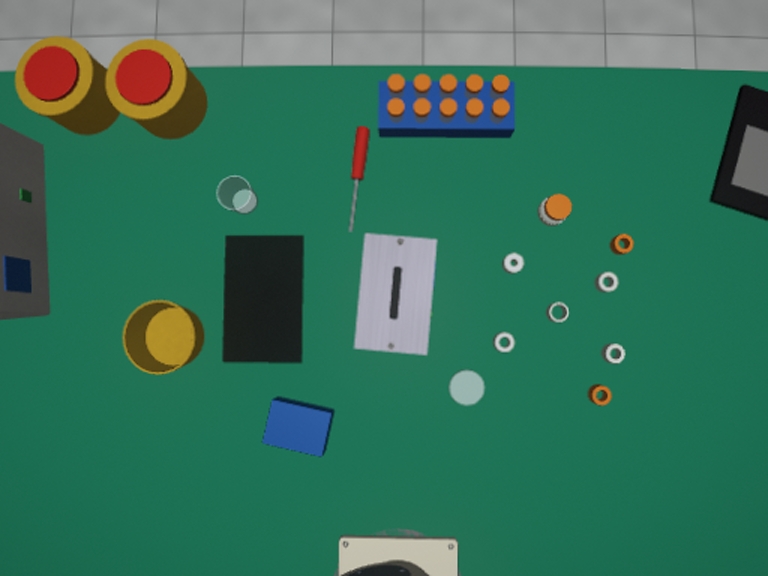

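View pics/scene0.png

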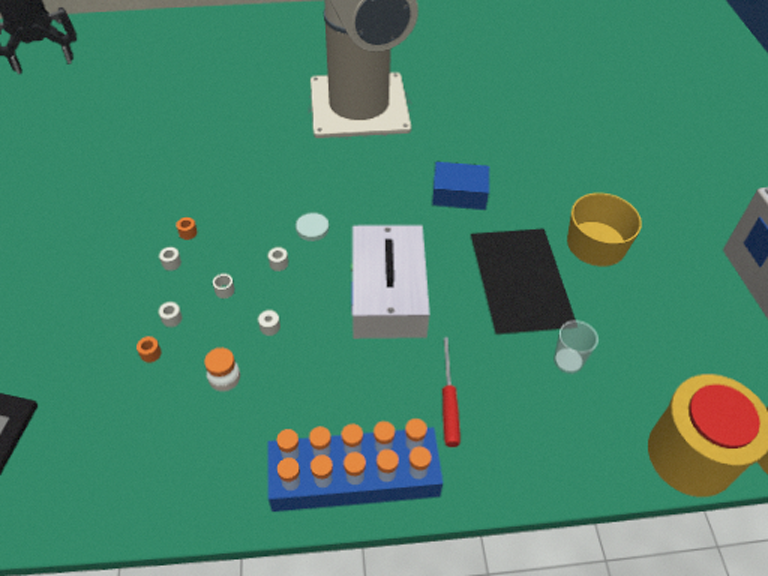

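The top view shows five white rings: (513,262) has a tiny bore, so it is narrow. (558,312) has a thin wall, so it is wide. (505,342), (608,282) and (615,353) have medium bores, so they are the 20 mm ones. The orange rings at (623,243) and (600,395) are to be left alone. The cover is at (396,293), the mat at (263,299) and the bin at (163,337). Next I'll measure these and make the enlarged crop.

```bash
cat >> h.py <<'E'
def rings(c,z=0.028,roi=None):
    """white rings in top image: list of (xyz, bore/outer ratio, px)"""
    im=rgb(c); hsv=cv2.cvtColor(im,cv2.COLOR_RGB2HSV)
    mk=((hsv[...,1]<60)&(hsv[...,2]>120)).astype(np.uint8)
    cs,hi=cv2.findContours(mk,cv2.RETR_CCOMP,cv2.CHAIN_APPROX_NONE); out=[]
    for i,k in enumerate(cs):
        if hi[0][i][3]>=0: continue
        (u,v),r=cv2.minEnclosingCircle(k)
        a=cv2.contourArea(k)
        if a<60 or a>400: continue
        P=onplane(c,(u,v),z)
        j=hi[0][i][2]; hole=cv2.contourArea(cs[j]) if j>=0 else 0
        out.append((P.round(4),round(np.sqrt(hole/a),2),(round(u,1),round(v,1)),round(r,1)))
    return out
def rect(c,mk,z):
    cs,_=cv2.findContours(mk.astype(np.uint8),cv2.RETR_EXTERNAL,cv2.CHAIN_APPROX_NONE)
    k=max(cs,key=cv2.contourArea)
    w=np.array([onplane(c,p[0],z)[:2]*1000 for p in k],np.float32)
    r=cv2.minAreaRect(w); (a,b),(s,t),an=r
    if s<t: an+=90
    return np.array([a,b])/1000,(round(s,1),round(t,1)),round((an+90)%180-90,2)
E
python3 - <<'E'
from h import *
c=shot("top"); im=rgb(c); hsv=cv2.cvtColor(im,cv2.COLOR_RGB2HSV)
for r in rings(c): print(r)
H,S,V=hsv[...,0],hsv[...,1],hsv[...,2]
def roi(mk,x0,y0,x1,y1):
    o=np.zeros_like(mk); o[y0:y1,x0:x1]=mk[y0:y1,x0:x1]; return o
print("cover",rect(c,roi((S<60)&(V>100),225,150,300,245),.068))
print("handle",rect(c,roi(V<70,245,165,285,225),.096))
print("mat",rect(c,roi(V<70,140,150,210,250),.004))
print("bin",rect(c,roi((H>15)&(H<32)&(S>150),70,190,145,260),.075))
save("crop0",im[130:280,300:430],4)
c=shot("scene"); save("sc",rgb(c))
for n,p in dict(b=(560,338)).items(): pass
im=rgb(c); hsv=cv2.cvtColor(im,cv2.COLOR_RGB2HSV); H,S,V=hsv[...,0],hsv[...,1],hsv[...,2]
print("scene handle",rect(c,roi(V<70,245,150,275,200),.096))
E
```

```text
(array([ 0.3858, -0.121 ,  0.028 ]), np.float64(0.0), (310.7, 257.9), 11.4)
(array([ 0.4506, -0.3908,  0.028 ]), np.float64(0.66), (410.0, 235.0), 6.7)
(array([ 0.4685, -0.1891,  0.028 ]), np.float64(0.59), (336.0, 227.6), 6.7)
(array([ 0.5243, -0.2876,  0.028 ]), np.float64(0.86), (372.1, 207.5), 6.9)
(array([ 0.5803, -0.378 ,  0.028 ]), np.float64(0.62), (404.9, 187.4), 6.7)
(array([ 0.6131, -0.2059,  0.028 ]), np.float64(0.41), (342.1, 174.7), 6.7)
(array([0.7239, 0.2937, 0.028 ]), np.float64(0.0), (162.5, 133.5), 7.9)
cover (array([0.55206805, 0.00876062]), (129.2, 204.9), -4.4)
handle (array([0.55228394, 0.00890168]), (10.9, 85.6), -4.45)
mat (array([0.54288763, 0.25926169]), (237.2, 148.9), 0.42)
bin (array([0.46916891, 0.42156934]), (134.2, 136.3), -44.38)
scene handle (array([0.56125641, 0.00730749]), (10.4, 101.1), -6.0)
```

View pics/crop0.png

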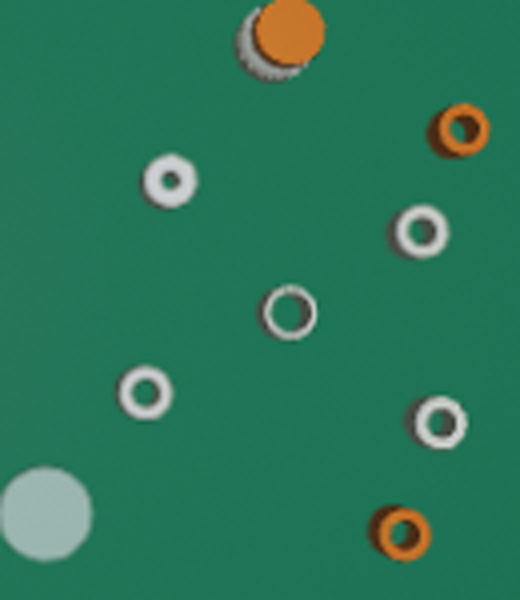

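The crop confirms that the three medium bores are the 20 mm sleeves, measured at (0.469,-0.189), (0.580,-0.378) and (0.451,-0.391). The cover measures 205x129 mm and the mat 237x149 mm, both matching the given sizes. Now I'll move the cover.

```bash
python3 - <<'E'
from h import *
def st(s): print(s,round(m.get_time(),1),np.round(m.get_position(),4),np.round(m.get_contact_force(),1),round(m.get_width(),4))
g=np.array([.5522,.0089,.094]); o=down(np.radians(-94.4))
m.command_gripper(.05)
m.move_to(g+[0,0,.1],o); m.servo_line(g,rate=.12); st("at")
m.command_gripper(0,f_grip=60); st("grip")
m.servo_line(g+[0,0,.12],rate=.15); st("up")
o2=down(np.radians(-89.6)); p=np.array([.543,.2593,.094-.058])
m.move_to(p+[0,0,.1],o2); m.servo_line(p+[0,0,.006],rate=.15); m.servo_line(p+[0,0,.001],rate=.03); st("low")
m.command_gripper(.05); st("rel")
m.servo_line(p+[0,0,.12],rate=.25)
# look over box
m.move_to([.49,.009,.35],down(np.radians(-94.4+0))); 
c=shot("wrist"); save("w1",rgb(c),1.5); print(c["T"].round(3)); st("look")
c=shot("top"); save("t1",rgb(c)[130:270,130:320],4)
np.save("w1.npy",c["image"])
E
```

```text
at 4.3 [0.5527 0.0089 0.0946] [ 0.2  0.2 -0.7] 0.0498
grip 4.7 [0.5527 0.0089 0.0948] [-0.4 -0.2  6.9] 0.0131
up 5.7 [0.5514 0.0089 0.213 ] [-0.   0.2 -1.9] 0.0128
low 7.8 [0.5431 0.2594 0.0374] [-0.4  0.2 -2.9] 0.0128
rel 8.2 [0.5431 0.2594 0.0372] [ 0.2 -0.   0.3] 0.05
[[-0.077 -0.95  -0.303  0.567]
 [-0.997  0.073  0.024  0.004]
 [-0.     0.304 -0.953  0.469]
 [ 0.     0.     0.     1.   ]]
look 10.1 [0.49   0.0097 0.3488] [-0.1  0.1 -0.3] 0.0501
```

View pics/w1.png

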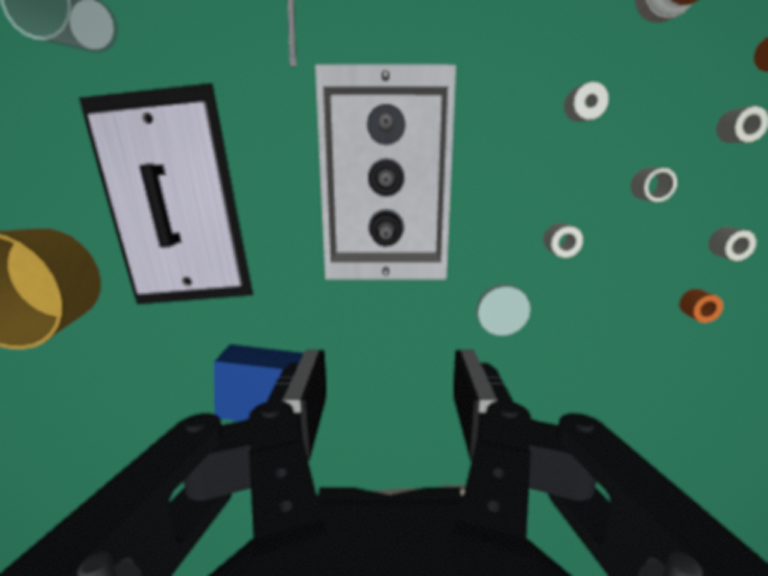

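View pics/t1.png

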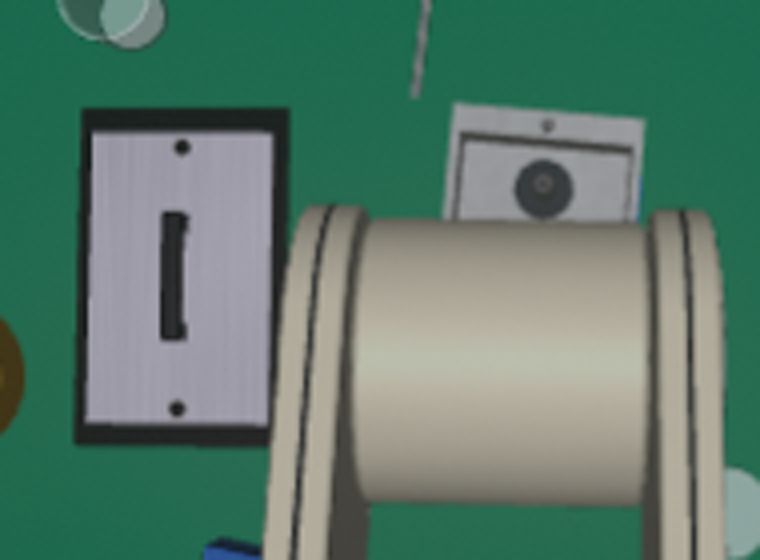

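The cover lies right way up, inside the mat. All three shafts carry something dark, at wrist view (386,124), (386,177) and (386,229). The far one looks larger and greyer, so I'll enlarge it.

```bash
python3 - <<'E'
from h import *
m.move_to([.50,.009,.25],down(np.radians(-94.4)))
c=shot("wrist"); im=rgb(c); 
import pickle; pickle.dump(c,open("w2.pkl","wb"))
save("w2",im[0:230,150:370],3.4/1.3)
E
```

```text
(no output)
```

View pics/w2.png

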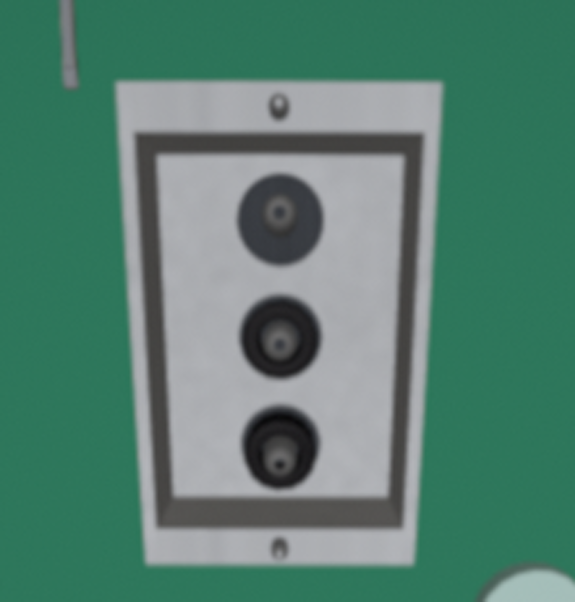

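The far one, at (280,218), looks like a flat dark disc, meaning a painted seat on the floor with an empty shaft. The other two, at (280,337) and (280,448), look like black sleeves. I'll check the sizes and get the box pose from the rim and pins.

```bash
python3 - <<'E'
from h import *
import pickle
c=pickle.load(open("w2.pkl","rb")); im=rgb(c); hsv=cv2.cvtColor(im,cv2.COLOR_RGB2HSV); S,V=hsv[...,1].astype(int),hsv[...,2]
s=3.4/1.3
mk=np.zeros(S.shape,bool); mk[:230,150:370]=(S<90)[:230,150:370]; mk[:40,150:185]=0; mk[205:,320:]=0
mk=cv2.morphologyEx(mk.astype(np.uint8),cv2.MORPH_OPEN,np.ones((5,5)))
print("rim",rect(c,mk,.062))
for u,v,th in((280,218,90),(280,337,60),(280,448,60)):
    px=(150+u/s,v/s); print(V[int(px[1])-18:int(px[1])+19:3,int(px[0])])
    row=int(px[1])+3; l=V[row,int(px[0])-30:int(px[0])+31].astype(int); d=np.where(l<110)[0]; a,b=d.min()-30,d.max()-30
    for z in(.01,.038):
        A=onplane(c,(int(px[0])+a-.5,row),z);B=onplane(c,(int(px[0])+b+.5,row),z)
        print(z,"w",round(np.linalg.norm(A-B)*1e3,1),((A+B)/2).round(4))
for u,v in((279,103),(279,546)): print("pin top",onplane(c,(150+u/s,v/s),.072).round(4))
for u,v in((279,211),(279,344),(279,464)): print("shaft tip",onplane(c,(150+u/s,v/s),.052).round(4))
e=np.array([np.cos(np.radians(-4.4)),np.sin(np.radians(-4.4)),0])
for k in(-55,0,55): print(np.array([.5522,.0089,.052])+e*k/1e3)
E
```

```text
rim (array([0.55167963, 0.00895507]), (130.0, 205.6), -4.49)
[163  66  64  72 102  67  78  78  53  63  64  62 117]
0.01 w 40.4 [0.6042 0.0051 0.01  ]
0.038 w 37.2 [0.6021 0.005  0.038 ]
[176  93  35  37  50  80 102  67  83  53  36  46 172]
0.01 w 39.7 [0.5486 0.0096 0.01  ]
0.038 w 36.6 [0.5509 0.0091 0.038 ]
[170  68  12  36  34  64  84 103  41  72  38  80 155]
0.01 w 38.8 [0.4904 0.0143 0.01  ]
0.038 w 35.8 [0.4972 0.0134 0.038 ]
pin top [0.6431 0.0012 0.072 ]
pin top [0.4628 0.0156 0.072 ]
shaft tip [0.6065 0.0043 0.052 ]
shaft tip [0.5514 0.0087 0.052 ]
shaft tip [0.4963 0.0131 0.052 ]
[0.4973621  0.01311955 0.052     ]
[0.5522 0.0089 0.052 ]
[0.6070379  0.00468045 0.052     ]
```

The box pose agrees between two views at (0.5518, 0.0089), heading -4.45°, and the shafts and pins fit it. The far disc is 40 mm wide on the floor plane, which is not a sleeve's size, so shaft 2 is empty. Now I'll throw out the worn sleeves on shafts 1 and 0.

```bash
cat >> h.py <<'E'
HD=np.radians(-4.45); BOX=np.array([.5519,.0089,0]); EX=np.array([np.cos(HD),np.sin(HD),0])
SH=[BOX+EX*k for k in(-.055,0,.055)]; OB=down(HD-np.pi/2); Z=np.array([0,0,1.])
def st(s): print(s,round(m.get_time(),1),np.round(m.get_position(),4),np.round(m.get_contact_force(),1),round(m.get_width(),4),flush=True)
def at(p,z): return np.array([p[0],p[1],z])
E
python3 - <<'E'
from h import *
for i in(1,0):
    p=SH[i]; m.command_gripper(.055); m.move_to(at(p,.13),OB); m.servo_line(at(p,.036),rate=.12); st("at")
    m.command_gripper(0,f_grip=40); st("grip"); m.servo_line(at(p,.16),rate=.15); st("up")
    b=[.469,.4216]; m.move_to(at(b,.16),OB); m.servo_line(at(b,.085),rate=.2); m.command_gripper(.055); st("drop"); m.servo_line(at(b,.16),rate=.25)
m.move_to([.50,.009,.25],OB)
c=shot("wrist"); save("w3",rgb(c)[0:230],1.5)
t=shot("top")
for r in rings(t): print(r)
E
```

```text
at 12.4 [0.5525 0.0089 0.0368] [-0.   0.5  0.2] 0.0549
grip 12.7 [0.5526 0.009  0.0372] [-0.5 -0.1  6. ] 0.0353
up 13.7 [0.5512 0.0089 0.1593] [ 0.1 -0.1 -0.8] 0.0354
drop 16.1 [0.4695 0.422  0.0862] [ 0.  -0.1 -0.2] 0.055
at 19.2 [0.4975 0.0133 0.0364] [0.5 0.4 0.2] 0.055
grip 19.5 [0.4977 0.0132 0.0371] [-1.4  0.5  5.4] 0.0353
up 20.5 [0.4965 0.0132 0.1594] [-0.2  0.5 -0.6] 0.0353
drop 22.9 [0.4695 0.4221 0.0862] [0.1 0.1 0.2] 0.0551
(array([ 0.45  , -0.3906,  0.028 ]), np.float64(0.67), (409.9, 235.2), 6.5)
(array([ 0.4685, -0.1891,  0.028 ]), np.float64(0.61), (336.0, 227.6), 6.7)
(array([ 0.5238, -0.2878,  0.028 ]), np.float64(0.89), (372.2, 207.7), 6.7)
(array([ 0.5801, -0.3783,  0.028 ]), np.float64(0.63), (405.0, 187.5), 6.5)
(array([ 0.6135, -0.2066,  0.028 ]), np.float64(0.41), (342.4, 174.6), 6.6)
(array([0.7243, 0.294 , 0.028 ]), np.float64(0.0), (162.4, 133.3), 7.8)
(array([1.0178, 0.757 , 0.028 ]), np.float64(0.0), (13.0, 36.0), 16.4)
```

View pics/w3.png

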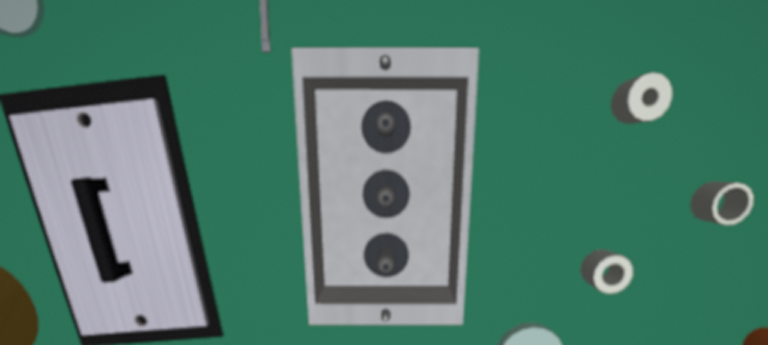

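All three shafts are now empty and match each other. I'll fit the new sleeves, taking a fresh top measurement before each one. I'll squeeze each first across one axis and then grip across the other, so it sits centred.

```bash
cat > fit.py <<'E'
from h import *
def cands():
    return [r for r in rings(shot("top")) if .5<r[1]<.77 and r[3]<8 and r[0][1]<-.1]
def pick(p):
    m.command_gripper(.06)
    oa=down(HD)
    m.move_to(at(p,.12),oa); 
    m.servo_line(at(p,.026),rate=.12); m.command_gripper(.034,f_grip=20); w=m.get_width(); m.command_gripper(.055)
    m.servo_line(at(p,.06),rate=.15); m.move_to(at(p,.0601),OB); m.servo_line(at(p,.026),rate=.1)
    m.command_gripper(0,f_grip=40); st("grip first w %.4f"%w); return abs(m.get_width()-.0355)<.002
def insert(i):
    s=SH[i]; m.servo_line(at(m.get_position(),.15),rate=.2); m.move_to(at(s,.15),OB); m.servo_line(at(s,.085),rate=.15)
    for z in np.arange(.080,.037,-.006):
        m.servo_line(at(s,z),rate=.05); f=m.get_contact_force()
        if abs(np.array(f)).max()>12: st("CONTACT"); return False
    m.servo_line(at(s,.037),rate=.03); st("down"); m.command_gripper(.055); m.servo_line(at(s,.15),rate=.2); return True
E
python3 - <<'E'
from fit import *
for i in(2,):
    cs=cands(); print(cs); r=min(cs,key=lambda r:np.hypot(r[0][0]-.55,r[0][1]))
    print(pick(r[0]) and insert(i))
m.move_to([.50,.009,.25],OB); save("w4",rgb(shot("wrist"))[0:230],1.5); print(cands())
E
```

```text
[(array([ 0.45  , -0.3906,  0.028 ]), np.float64(0.67), (409.9, 235.2), 6.5), (array([ 0.4685, -0.1891,  0.028 ]), np.float64(0.61), (336.0, 227.6), 6.7), (array([ 0.5801, -0.3783,  0.028 ]), np.float64(0.63), (405.0, 187.5), 6.5)]
grip first w 0.0345 31.2 [ 0.4689 -0.1893  0.0267] [-1.1  0.8  5.2] 0.0342
down 35.8 [0.6068 0.0046 0.037 ] [-0.2  0.4 -0.4] 0.0341
True
[(array([ 0.45  , -0.3906,  0.028 ]), np.float64(0.67), (409.9, 235.2), 6.5), (array([ 0.5801, -0.3783,  0.028 ]), np.float64(0.63), (405.0, 187.5), 6.5)]
```

View pics/w4.png

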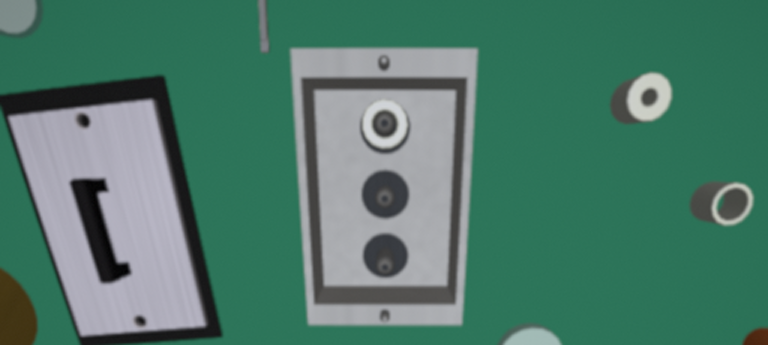

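The sleeve on shaft 2 sits fully down around the shaft, at (385,124). Continuing with shafts 1 and 0.

```bash
python3 - <<'E'
from fit import *
for i in(1,0):
    cs=cands(); print(cs); r=min(cs,key=lambda r:np.hypot(r[0][0]-.55,r[0][1]))
    ok=pick(r[0]) and insert(i); print(ok)
    if not ok: break
    m.move_to([.50,.009,.25],OB)
save("w5",rgb(shot("wrist"))[0:230],1.5); print(rings(shot("top")))
E
```

```text
[(array([ 0.45  , -0.3906,  0.028 ]), np.float64(0.67), (409.9, 235.2), 6.5), (array([ 0.5801, -0.3783,  0.028 ]), np.float64(0.63), (405.0, 187.5), 6.5)]
grip first w 0.0349 44.0 [ 0.5805 -0.3785  0.0266] [ 0.4 -0.9  2.1] 0.0338
down 49.1 [0.5519 0.0089 0.037 ] [-0.7 -0.   0.3] 0.0339
True
[(array([ 0.45  , -0.3906,  0.028 ]), np.float64(0.67), (409.9, 235.2), 6.5)]
grip first w 0.0346 57.2 [ 0.4504 -0.391   0.0267] [0.8 0.2 3.1] 0.0338
down 62.4 [0.4971 0.0132 0.037 ] [-0.1  0.6 -0.5] 0.0338
True
[(array([ 0.5238, -0.2878,  0.028 ]), np.float64(0.89), (372.2, 207.7), 6.7), (array([ 0.6136, -0.2065,  0.028 ]), np.float64(0.42), (342.4, 174.6), 6.6), (array([0.7243, 0.294 , 0.028 ]), np.float64(0.11), (162.4, 133.3), 7.8), (array([1.0178, 0.757 , 0.028 ]), np.float64(0.0), (13.0, 36.0), 16.4)]
```

View pics/w5.png

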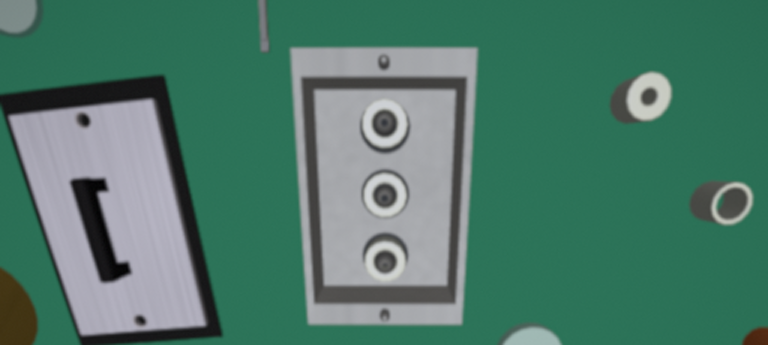

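All three white sleeves are on, at (385,124), (385,194) and (385,260), each sitting around its shaft; narrow and wide are untouched. Now the cover goes back.

```bash
python3 - <<'E'
from h import *
g=np.array([.5522,.0089,.094]); o=down(np.radians(-94.4))
o2=down(np.radians(-89.6)); p=np.array([.543,.2593,.0365])
m.command_gripper(.05); m.move_to(p+[0,0,.1],o2); m.servo_line(p,rate=.12); m.command_gripper(0,f_grip=60); st("grip")
m.servo_line(p+[0,0,.15],rate=.15); m.move_to(g+[0,0,.10],o); m.servo_line(g+[0,0,.03],rate=.12)
for d in(.018,.014,.010,.006,.003,.001):
    m.servo_line(g+[0,0,d],rate=.04); st(d)
    if abs(np.array(m.get_contact_force())).max()>15: break
else:
    m.command_gripper(.05); st("rel"); m.servo_line(g+[0,0,.12],rate=.2)
    m.move_to([.45,.009,.27],OB); save("w6",rgb(shot("wrist"))[0:260],1.5)
E
```

```text
grip 66.7 [0.5435 0.2595 0.0373] [ 1.2 -0.3  5.9] 0.0126
0.018 70.0 [0.5521 0.0088 0.1119] [-0.1 -0.7 -2.1] 0.0129
0.014 70.3 [0.552  0.0089 0.1078] [-0.5  0.8 -3. ] 0.0124
0.01 70.5 [0.552  0.0089 0.1037] [ 0.3 -0.3 -3.4] 0.013
0.006 70.8 [0.552  0.0089 0.0997] [ 1.  -0.6 -3.2] 0.0127
0.003 71.0 [0.552  0.0089 0.0968] [-0.2  1.  -2.3] 0.0126
0.001 71.3 [0.5525 0.0089 0.0954] [-1.1  0.3  2.4] 0.0124
rel 71.7 [0.5522 0.0089 0.095 ] [-0.3 -0.  -0. ] 0.0504
```

```bash
python3 - <<'E'
from h import *
m.set_joints([-1.354,0.423,1.63,0,1.089,-0.019])
t=shot("top"); im=rgb(t); save("t2",im[100:290,60:440],2)
hsv=cv2.cvtColor(im,cv2.COLOR_RGB2HSV); S,V=hsv[...,1],hsv[...,2]; mk=np.zeros(S.shape,bool); mk[150:245,225:300]=((S<60)&(V>100))[150:245,225:300]
print(rect(t,mk,.068)); st("")
c=shot("scene"); save("s2",rgb(c)[130:240,160:420],3)
E
```

```text
(array([0.55170667, 0.00869515]), (129.2, 205.1), -4.34)
 75.6 [ 0.1469 -0.6072  0.2534] [-0.1  0.6  1. ] 0.0497
```

View pics/t2.png

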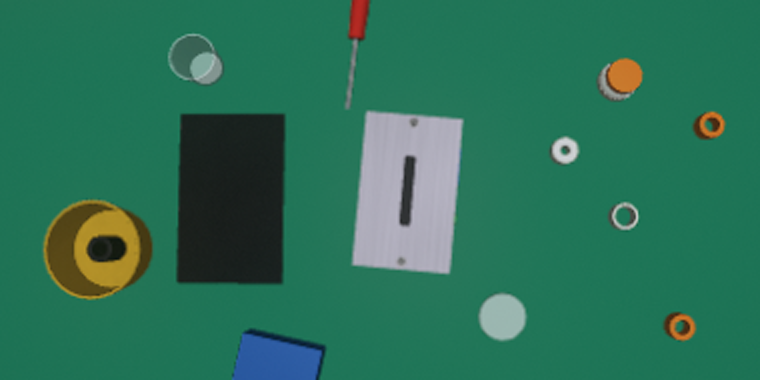

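View pics/s2.png

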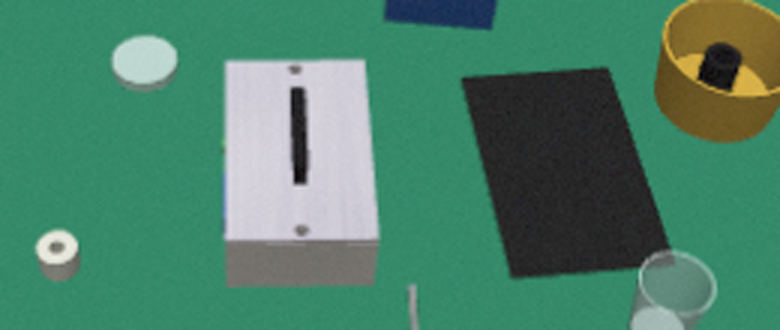

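View pics/w6.png

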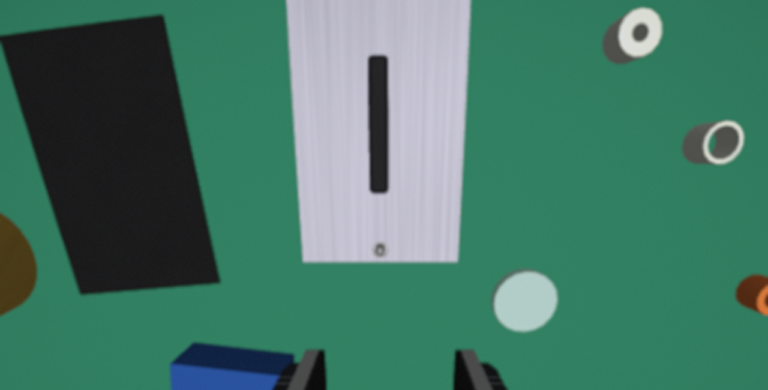

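The cover lies flat, with pins showing in both holes at (414,122) and (401,261) in the top crop. Both worn sleeves are in the bin at (105,248), and the bystanders have not moved. I'll hand it in.

```bash
python3 -c "
from rig import manip as m
m.sign_off()"
```

```text
the job is handed in; nothing more can be done
```

The job is done and handed in at about 76 s of the 210 s allowed.

- **Cover off:** I lifted the cover off and laid it right way up on the mat.
- **Worn sleeves:** I found two, on shafts 0 and 1, and threw both in the bin. Shaft 2 was already empty; what looked like a sleeve there was a dark 40 mm disc on the box floor.
- **New sleeves:** One white 20 mm sleeve went onto each shaft without any contact alarm. I judged them fully down from the wrist pictures and the tool height at release; I did not measure their height separately.
- **Cover back:** It went over both pins only after all three sleeves were on.

**Last checks:** The cover is within about 0.5 mm and 0.1° of where it started, lies flat, and a pin shows in each hole. The two worn sleeves are in the bin. The narrow and wide sleeves, the orange look-alikes, the jar, dish and beaker look undisturbed. None of these last checks failed. The one disagreement was early: a rough handle reading from the scene camera was about 9 mm off the top camera's. I didn't use it, and the wrist view later agreed with the top camera.

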